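Twist the top cup off the leaning stack and set it on the scale

TASK

Twist the top steel cup anticlockwise, drawing it up as it turns, to free it from the cup below, which must stay seated in the leaning stand. Then set it down gently, upright and the right way up, in the middle of the scale's round pan and let it go, leaving the drum, the jar and the hammer where they are.

Things in the scene. Friction and masses are not known exactly. Their poses are not given: they have to be found in the camera images.
- cup_top (a point): Top cup of the nested stack: plain steel, open-mouthed, 80 mm tall, outside 43 mm across at the foot growing evenly to 58 mm at the rim, wall 2.5 mm, about 110 g. This point: on its axis, 40 mm above its foot and 40 mm below its rim. Own z: along the axis from foot to mouth; own x: towards one of its two hooks. Starts leaning 25 degrees with the stand, mouth up. Its foot is nested in the cup below.
- cup1: The same top cup; origin at the centre of its foot. Two hooks on its rim at own +x and -x reach 43 mm from the axis, are 18 mm wide and rise 17 mm above the rim. The wall at own +y and -y is bare: grip there, on its upper 35 mm, about 55 mm across. Two lugs at own +x and -x, 36 to 46 mm above the foot, reach 38 mm from the axis; the hooks of the cup below catch them.
- hook_below (a point): Middle of the floor of one of the two hooks (at own +x and -x) of the cup below, 36 mm from the axis. Each is a roofed track, holding a lug of the top cup; it slopes up 20 degrees in the anticlockwise direction (seen looking into the mouth) and is open at that end only. So a straight pull brings both cups.
- lug_top (a point): Middle of the underside of one lug of the top cup, 30 mm from the axis at own +x. In the track the cup rises about 12 mm per radian as it turns anticlockwise, with about 2 mm of play. Lugs are out from under the hooks after 0.45 rad; turned 0.6 rad the cup is free and draws straight out along its axis; its foot leaves the cup below after 35 mm more.
- cup_below (a point): Second, identical cup under the top one, on the same axis, 45 mm lower along it, hooks at the same angle. Point on its axis, 40 mm above its foot. Loose, but its lugs sit in open-topped notches of the stand, so it cannot turn, yet could be lifted out. It must stay seated.
- stand_seat (a point): Point on the stand (fixed, pale wood, foot plate 170 by 124 mm) where the mid point of the cup below lies when seated. The stand's own z is up; the stack leans 25 degrees from upright towards the stand's own -x (its front, roughly facing the robot).
- pan (a point): Centre of the upper face of the scale's round steel pan: flat, fixed, 130 mm across, 42 mm above the table. Its own z is up. The scale's grey body is 190 by 150 mm, lower than the pan.
- tabla_mid (a point): Bystander: wooden hand drum on a cushion ring, 240 mm tall, 236 mm across at the ring; point on its axis half-way up.
- jar_mid (a point): Bystander: closed jar, 68 mm across, 85 mm tall; point at its centre.
- mallet_mid (a point): Bystander: hammer 240 mm long lying on the bench along its own x; point at the middle of its length.
Mind the look-alikes: they are no part of the job. Leave any orange or purple look-alike of the cup1 alone.

How it is judged:
By the outcome, as a careful person would: the job done as asked, in the order asked, and still so for the second after the job is handed in, with the robot touching nothing.
It also fails if it takes over 48 s, if anything falls off the work surface, if the arm or the gripper's body presses on something with over 40 N, if the wrist force passes 120 N, or if a joint passes its speed limit or range.

ROBOT

A 6-joint arm with a two-finger parallel gripper is mounted at the origin on the work surface. World frame = base frame: x ahead of the robot, y to its left, z up, the work surface at z = 0. Lengths are in m, angles in rad, forces in N, time in s.
With the tool pointing down it reaches from about 0.275 to 0.85 m from the base axis. Payload 5.2 kg.
Tool frame: the origin (TCP) lies between the finger pads; the fingertips stand 11 mm ahead of it and the grasp point (between the pads) lies 8 mm behind it; z points along the fingers, y is the line along which they close (so a half turn about z gives the same grasp; the last joint's range is limited). The gripper opens to 85 mm and grips with 20 to 120 N. Pads are 22 mm wide; open, the fingers measure 114 mm over their backs; the gripper's body (76 mm by 85 mm) begins 54 mm behind the grasp point. The pads swing forward as they close: fully open they stand 13 mm farther back than shut.
Start: joints at [1.029, 0.259, 1.535, -0, 1.348, -0.203], TCP at [0.183, 0.519, 0.242] pointing down, gripper open.
Joint ranges: [-3.14, 3.14], [-0.91, 2.08], [0.19, 2.58], [-1.22, 4.36], [0.22, 2.71], [-3.12, 3.12]. Speed limits (rad/s): [2.57, 2.57, 3.14, 3.14, 3.14, 3.14].

INTERFACE

Orientations are given as a unit quaternion [w, x, y, z].
In Python, from cell import status, eyes, job gives the robot as it stands. The module is installed in compiled form; this text tells all that it offers.
- The arm moves only by the tool drive_tool, never from a script. Its argument "motion" is a list of rows, each a list of 7 numbers: the shift along the tool's x, y, z in m, then the turn, a rotation vector about the tool's x, y, z in rad, then the closure in counts, from 0 (fully open) to 255 (shut). A call has 1 to 20 rows; each row is the pose to reach, as a shift and turn from the pose commanded when the call began, along the tool's axes at that moment; what a row does not reach only later rows make up. A row lasts 1/10 s, in which the tool goes at most 50 mm and 8.59 degrees, less where a joint would pass 70% of its speed; a pose out of reach is approached as far as the arm can. A call with a gripper value outside its range is refused whole. The fingers move at their own pace and stop on an object; the grip force is fixed at half the most. Time passes only in rows, so rows that repeat a pose let the fingers close. It gives the time, the measured TCP pose, the force, the opening and the grip force at its end, in the units of the state.
- status.get_state(): the state, without advancing time (a new reading comes with each control period).
- eyes.snapshot(name): name is "scene" or "top"; returns the picture (420x560x3 uint8, red, green, blue); there is no depth.
- eyes.camera_info(name): a dict with "vfov" (degrees; the focal length in pixels is half the picture's height over the tangent of half this angle, whatever the lens; pixels are square), "cx", "cy" (the principal point, pixels), "k1" (the pictures are not rectified: a ray, as slopes to the right and down, at radius r is drawn at 1 + k1 r^2 times it, then the intrinsics apply), "T" (4x4, takes a point from camera to world coordinates). Camera axes: x right, y down, z forward; pixel columns grow to the right and rows downward; lengths in m; the calibration is good to about 2 mm. A picture is of the moment at which its call begins. camera_info takes no time and is no camera call.
- job.finish_job(): hands the job in; it is judged then, once.
The state is a dict: "time": time; "joints": joint angles; "qd": joint speeds; "joint_efforts": joint torques, N m; "position": TCP position; "orientation": TCP orientation; "wrist_force": force on the tool from outside, world axes, zero at the start; "torque": the same for the moment, N m; "gripper_width": finger opening in m; "grasp_force": force on a finger pad.
Only numpy, scipy, OpenCV 4.12 (cv2) and the standard library are available. Lean on these libraries where they do the work, as an engineer would, in place of code of your own. Each camera call takes 0.05 s, during which the arm holds its last target. There are 200 camera calls.

## Working session

There is one attempt and no reset: what is moved stays moved. The work goes in short steps, Python scripts to look and compute and a tool call to move; the robot and the scene stay as the last step left them, time stands still between calls to the robot, and variables do not carry over. Pictures are saved under pics/ and viewed, at most 10 in all, crops included, and the job is handed in when it is done.

Besides the shell and the picture viewer there is one more tool, called after "Request:" as name(argument=value, ...) on one line, values as JSON. drive_tool: Moves the arm, as the interface text tells. Its arguments: {"type":"object","properties":{"motion":{"type":"array","items":{"type":"array","items":{"type":"number"}}}},"required":["motion"]}

```bash
mkdir -p pics
cat > h.py <<'E'
import numpy as np, cv2
from cell import status, eyes, job
from scipy.spatial.transform import Rotation as R
def snap(n,f):
    im=eyes.snapshot(n); cv2.imwrite('pics/'+f,im[:,:,::-1]); return im
def K(n):
    c=eyes.camera_info(n); f=210/np.tan(np.radians(c['vfov'])/2); return c,f
def proj(n,P):
    c,f=K(n); T=np.array(c['T']); p=(np.atleast_2d(P)-T[:3,3])@T[:3,:3]
    s=p[:,:2]/p[:,2:]; s=s*(1+c['k1']*(s**2).sum(1,keepdims=True)); return s*f+[c['cx'],c['cy']]
def ray(n,uv):
    c,f=K(n); T=np.array(c['T']); d=(np.array(uv,float)-[c['cx'],c['cy']])/f; s=d.copy()
    for _ in range(20): s=d/(1+c['k1']*(s@s))
    v=T[:3,:3]@np.array([*s,1]); return T[:3,3],v/np.linalg.norm(v)
def onz(n,uv,z):
    o,v=ray(n,uv); return o+v*(z-o[2])/v[2]
def tri(uv1,uv2):
    A=np.zeros((3,3));b=np.zeros(3)
    for n,uv in(('scene',uv1),('top',uv2)):
        o,v=ray(n,uv);M=np.eye(3)-np.outer(v,v);A+=M;b+=M@o
    return np.linalg.solve(A,b)
def crop(im,u0,v0,u1,v1,s,f):
    cv2.imwrite('pics/'+f,cv2.resize(im[v0:v1,u0:u1,::-1],None,fx=s,fy=s,interpolation=cv2.INTER_CUBIC))
E
python3 - <<'E'
from h import *
a=snap('scene','s0.png');b=snap('top','t0.png')
cv2.imwrite('pics/both.png',cv2.resize(np.hstack([a,b])[:,:,::-1],(800,300)))
for n in('scene','top'):print(eyes.camera_info(n))
print(status.get_state())
E
```

```text
{'vfov': 42.10185481111192, 'cx': 271.65806312503776, 'cy': 208.36467647881668, 'k1': 0.04290892351716042, 'T': array([[-0.45850137,  0.50812782, -0.72909712,  1.70736494],
       [ 0.88868742,  0.26524061, -0.37400815,  0.51163527],
       [ 0.00334222, -0.81942269, -0.57317998,  0.97694194],
       [ 0.        ,  0.        ,  0.        ,  1.        ]])}
{'vfov': 51.5443923613067, 'cx': 280.6312809927235, 'cy': 205.46642207144782, 'k1': -0.009671479994170309, 'T': array([[-0.02463797, -0.99727546,  0.0695315 ,  0.53303218],
       [-0.99967665,  0.02501541,  0.00456276, -0.076665  ],
       [-0.00628969, -0.0693966 , -0.99756932,  1.23016199],
       [ 0.        ,  0.        ,  0.        ,  1.        ]])}
{'time': 0.1, 'joints': array([ 1.02918823e+00,  2.59276379e-01,  1.53596783e+00,  1.44440357e-05,
        1.34799183e+00, -2.02760448e-01]), 'qd': array([ 3.01292652e-04,  8.11711062e-04, -1.06241863e-03, -1.80344858e-04,
       -3.34281230e-05,  7.51989226e-04]), 'joint_efforts': array([ 1.59428895e-03, -4.46971500e+01, -2.91252655e+01, -3.26224981e-04,
        6.35506687e-03, -3.33726450e-05]), 'position': array([0.18253678, 0.51835019, 0.24155677]), 'orientation': array([-3.05370319e-04,  1.68615973e-01,  9.85681479e-01, -7.62877077e-04]), 'wrist_force': array([-0.29909283,  0.19147479,  0.51605045]), 'torque': array([-0.01160016, -0.0351832 , -0.01189954]), 'grasp_force': 0.0, 'gripper_width': 0.08534039562158999}
```

View pics/s0.png

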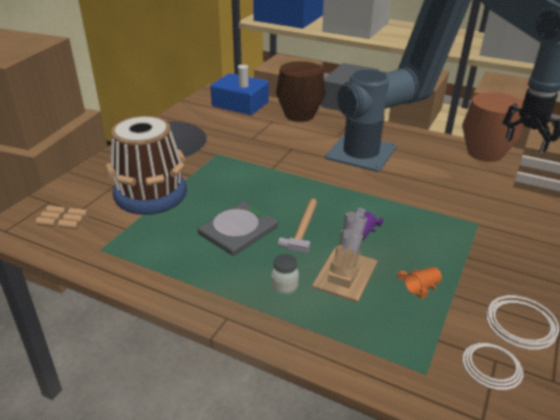

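View pics/t0.png

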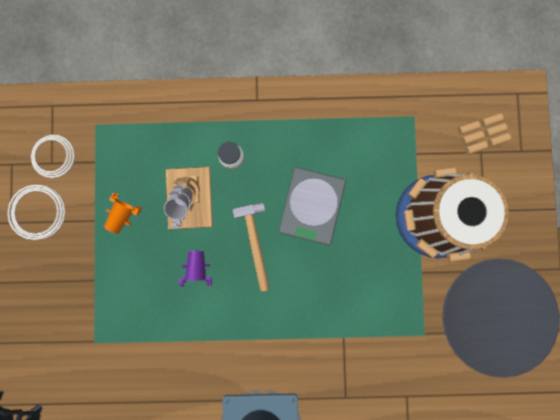

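Candidates for the cup: the steel stack in the wooden stand (scene 350,235; top 180,203), the orange cup (scene 422,280; top 120,215) and the purple cup (scene 372,222; top 196,266). By the description it is the steel stack. I'll check it in one close crop.

Run:
```python
import cv2,numpy as np
a=cv2.imread('pics/s0.png')[195:305,305:385];b=cv2.imread('pics/t0.png')[160:235,155:220]
a=cv2.resize(a,None,fx=5,fy=5,interpolation=cv2.INTER_CUBIC);b=cv2.resize(b,None,fx=6,fy=6,interpolation=cv2.INTER_CUBIC)
o=np.zeros((550,800,3),np.uint8);o[:,:400]=a;o[:450,405:795]=b;cv2.imwrite('pics/c0.png',o)
```

```text
(no output)
```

View pics/c0.png

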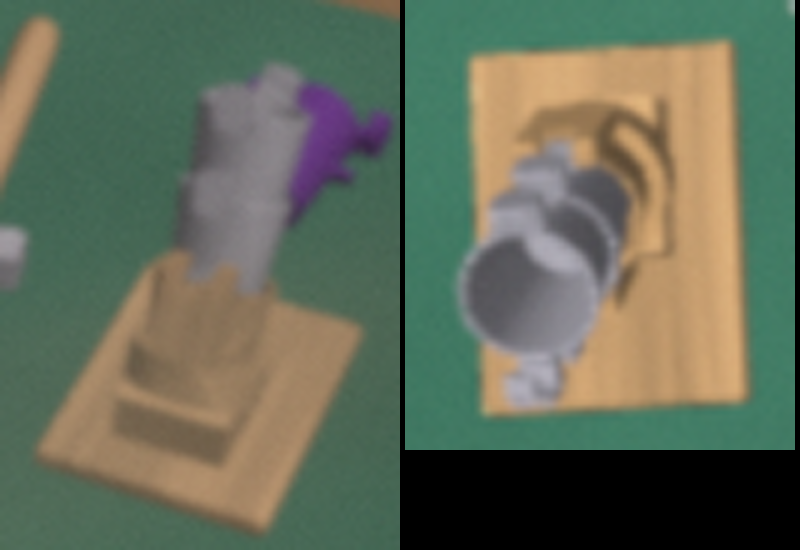

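```bash
cat >> h.py <<'E'
def cupT(mid,yaw,lean,roll):  # frame at foot; lean toward stand -x
    Rm=R.from_euler('z',yaw)*R.from_euler('y',-lean)*R.from_euler('z',roll); return Rm.as_matrix(),np.array(mid)
def cuplines(Rm,mid):
    t=np.linspace(0,2*np.pi,60);L=[]
    for z,r in((0,.0215),(.08,.029)): L.append(np.c_[r*np.cos(t),r*np.sin(t),0*t+z])
    for s in(1,-1):
        L.append(np.array([[s*.029,-.009,.08],[s*.043,-.009,.08],[s*.043,-.009,.097],[s*.043,.009,.097],[s*.043,.009,.08],[s*.029,.009,.08],[s*.029,.009,.097],[s*.029,-.009,.097],[s*.029,-.009,.08]]))
        L.append(np.array([[s*.026,-.004,.041],[s*.038,-.004,.041],[s*.038,.004,.041],[s*.026,.004,.041]]))
    return [(l-[0,0,.04])@Rm.T+mid for l in L]
def draw(img,n,lines,off,s,col):
    for l in lines:
        p=((proj(n,l)+.5-np.array(off))*s*8).astype(np.int32); cv2.polylines(img,[p.reshape(-1,1,2)],False,col,1,cv2.LINE_AA,3)
E
python3 - <<'E'
from h import *
tp=[(155+(x-405)/6,160+y/6) for x,y in((470,55),(733,42),(748,402),(483,413))]
P=np.array([onz('top',p,.012) for p in tp]);print('plate',P.round(4))
c=P.mean(0);e=P[0]-P[3]+P[1]-P[2];yaw=np.arctan2(e[1],e[0]);print(c,yaw,[np.linalg.norm(P[i]-P[i-1]) for i in range(4)])
rim=tri((356.2,215.4),(175.8,208.7));print('rim',rim,proj('scene',rim),proj('top',rim))
Rm,_=cupT(rim,yaw,np.radians(25),0);mid=rim-.04*Rm[:,2]
print('mid',mid,'axis',Rm[:,2])
def show(f,mid,Rm):
    o=np.zeros((550,800,3),np.uint8)
    a=cv2.resize(cv2.imread('pics/s0.png')[195:305,305:385],None,fx=5,fy=5,interpolation=cv2.INTER_CUBIC);b=cv2.resize(cv2.imread('pics/t0.png')[160:235,155:220],None,fx=6,fy=6,interpolation=cv2.INTER_CUBIC)
    for im,n,off,s in((a,'scene',(305,195),5),(b,'top',(155,160),6)):
        draw(im,n,cuplines(Rm,mid),off,s,(0,255,255));draw(im,n,cuplines(Rm,mid-.045*Rm[:,2]),off,s,(255,255,0))
    o[:,:400]=a;o[:450,405:795]=b;cv2.imwrite('pics/'+f,o)
show('f1.png',mid,Rm)
for n,uv in(('pan scene',('scene',(236,222))),('pan top',('top',(313,203)))):print(n,onz(*uv,.042))
for n,uv,z in(('drum',(472,211),.24),('jar',(231,153),.085)):print(n,onz('top',uv,z))
E
```

```text
plate [[0.7291 0.2512 0.012 ]
 [0.732  0.1269 0.012 ]
 [0.5623 0.1221 0.012 ]
 [0.5602 0.2462 0.012 ]]
[0.64589637 0.18662176 0.012     ] 0.028968854060056885 [np.float64(0.1689293356997026), np.float64(0.1243728061832121), np.float64(0.16978755580174099), np.float64(0.12407847006750317)]
rim [0.60523472 0.18682093 0.16634883] [[355.75099674 215.45549113]] [[175.36701196 208.89139338]]
mid [0.62213235 0.18731058 0.13009652] axis [-0.42244094 -0.01224105  0.90630779]
pan scene [ 0.62668681 -0.15815366  0.042     ]
pan top [ 0.62039368 -0.16000824  0.042     ]
drum [ 0.57848331 -0.50763845  0.24      ]
jar [0.75624818 0.05731375 0.085     ]
```

View pics/f1.png

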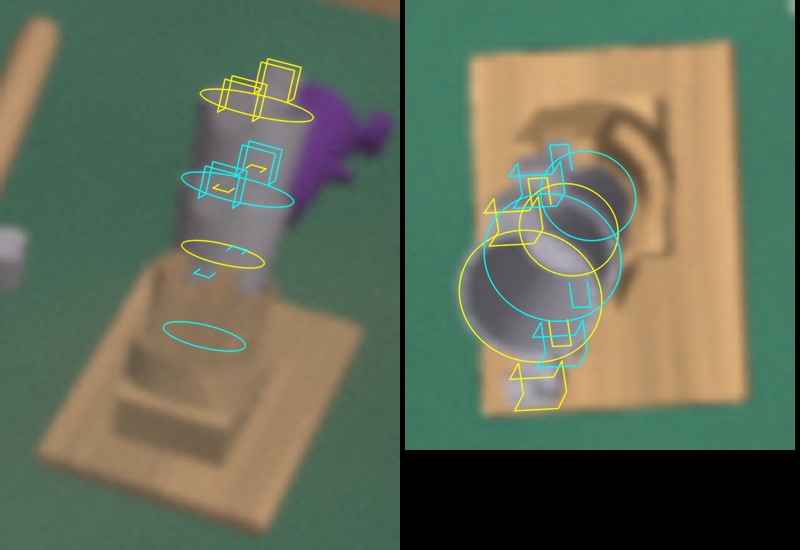

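Both steel cups match the stack model almost exactly (rim top px 176,209, scene px 356,215; hooks at the stand's ±x). So this is the cup, and its hook angle is about 0. Next I'll compute the pre-grasp pose.

```bash
cat >> h.py <<'E'
MID=np.array([.622,.187,.130]);RC,_=cupT(MID,.029,np.radians(25),0);AX=RC[:,2]
RT=np.c_[np.cross(RC[:,1],-AX),RC[:,1],-AX]  # tool frame for grip
def delta(p,Rm):
    s=status.get_state();q=s['orientation'];R0=R.from_quat([q[1],q[2],q[3],q[0]])
    return R0.inv().apply(np.array(p)-s['position']).round(4),(R0.inv()*R.from_matrix(Rm)).as_rotvec().round(4)
E
python3 - <<'E'
from h import *
print(RT);print(delta(MID+(.014+.09)*AX,RT))
E
```

```text
[[-9.05926711e-01 -2.89959353e-02  4.22440563e-01]
 [-2.62792420e-02  9.99579529e-01  1.22542118e-02]
 [-4.22618262e-01  8.67361738e-19 -9.06307787e-01]]
(array([-0.4836, -0.1822,  0.0174]), array([-0.0817, -0.432 , -0.3616]))
```

Request:
drive_tool(motion=[[-0.4836, -0.1822, 0.0174, -0.0817, -0.432, -0.3616, 0], [-0.4836, -0.1822, 0.0174, -0.0817, -0.432, -0.3616, 0], [-0.4836, -0.1822, 0.0174, -0.0817, -0.432, -0.3616, 0], [-0.4836, -0.1822, 0.0174, -0.0817, -0.432, -0.3616, 0], [-0.4836, -0.1822, 0.0174, -0.0817, -0.432, -0.3616, 0], [-0.4836, -0.1822, 0.0174, -0.0817, -0.432, -0.3616, 0], [-0.4836, -0.1822, 0.0174, -0.0817, -0.432, -0.3616, 0], [-0.4836, -0.1822, 0.0174, -0.0817, -0.432, -0.3616, 0], [-0.4836, -0.1822, 0.0174, -0.0817, -0.432, -0.3616, 0], [-0.4836, -0.1822, 0.0174, -0.0817, -0.432, -0.3616, 0], [-0.4836, -0.1822, 0.0174, -0.0817, -0.432, -0.3616, 0], [-0.4836, -0.1822, 0.0174, -0.0817, -0.432, -0.3616, 0], [-0.4836, -0.1822, 0.0174, -0.0817, -0.432, -0.3616, 0], [-0.4836, -0.1822, 0.0174, -0.0817, -0.432, -0.3616, 0], [-0.4836, -0.1822, 0.0174, -0.0817, -0.432, -0.3616, 0], [-0.4836, -0.1822, 0.0174, -0.0817, -0.432, -0.3616, 0]])

```text
time: 1.7
position: [0.5776, 0.1873, 0.2251]
orientation: [0.217, -0.015, 0.976, 0.004]
wrist_force: [0.1, 0.5, -0.1]
gripper_width: 0.0851
grasp_force: 0.0
```

Run:
```python
from h import *
print(status.get_state()['joints'].round(2),delta(MID+.014*AX,RT))
a=snap('scene','s1.png');b=snap('top','t1.png')
o=np.zeros((550,800,3),np.uint8)
A=cv2.resize(a[175:285,305:385,::-1],None,fx=5,fy=5,interpolation=cv2.INTER_CUBIC);B=cv2.resize(b[160:235,145:210,::-1],None,fx=6,fy=6,interpolation=cv2.INTER_CUBIC)
draw(A,'scene',cuplines(RC,MID),(305,175),5,(0,255,255));draw(B,'top',cuplines(RC,MID),(145,160),6,(0,255,255))
o[:,:400]=A;o[:450,405:795]=B;cv2.imwrite('pics/c1.png',o)
```

```text
[ 0.16  0.16  1.8  -0.08  0.76 -1.4 ] (array([ 0.0001, -0.0017,  0.091 ]), array([0.002 , 0.0011, 0.001 ]))
```

View pics/c1.png

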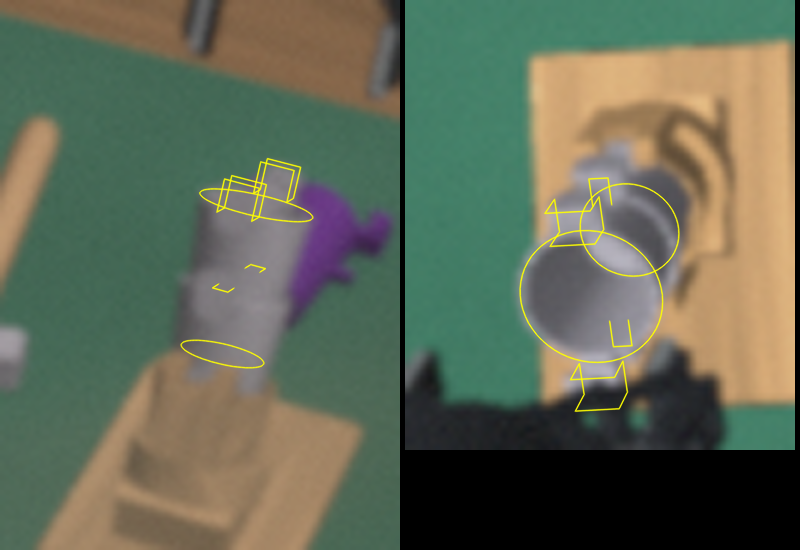

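The look shows the cup where the model puts it (rim centre top px ~176,209), with the fingers clear behind it. Approaching along the axis.

Request:
drive_tool(motion=[[0, -0.002, 0.02, 0.002, 0.001, 0.001, 0], [0, -0.002, 0.04, 0.002, 0.001, 0.001, 0], [0, -0.002, 0.055, 0.002, 0.001, 0.001, 0], [0, -0.002, 0.07, 0.002, 0.001, 0.001, 0], [0, -0.002, 0.08, 0.002, 0.001, 0.001, 0], [0, -0.002, 0.086, 0.002, 0.001, 0.001, 0], [0, -0.002, 0.091, 0.002, 0.001, 0.001, 0], [0, -0.002, 0.091, 0.002, 0.001, 0.001, 0], [0, -0.002, 0.091, 0.002, 0.001, 0.001, 0]])

```text
time: 2.7
position: [0.6171, 0.1855, 0.1429]
orientation: [0.217, -0.013, 0.976, 0.003]
wrist_force: [0.3, 0.6, 0.8]
gripper_width: 0.0857
grasp_force: 0.0
```

Request:
drive_tool(motion=[[0, 0, 0, 0, 0, 0, 70], [0, 0, 0, 0, 0, 0, 130], [0, 0, 0, 0, 0, 0, 255], [0, 0, 0, 0, 0, 0, 255], [0, 0, 0, 0, 0, 0, 255], [0, 0, 0, 0, 0, 0, 255], [0, 0, 0, 0, 0, 0, 255], [0, 0, 0, 0, 0, 0, 255]])

```text
time: 3.5
position: [0.6169, 0.1857, 0.1437]
orientation: [0.217, -0.013, 0.976, 0.003]
wrist_force: [-3.8, 0.5, 5.7]
gripper_width: 0.0556
grasp_force: 61.9
```

Gripped at 55.6 mm, which puts the pads about 13 mm below the rim. First half of the twist.

Request:
drive_tool(motion=[[0, 0, -0.001, 0, 0, 0, 255], [0, 0, -0.0016, 0, 0, -0.05, 255], [0, 0, -0.0022, 0, 0, -0.1, 255], [0, 0, -0.0028, 0, 0, -0.15, 255], [0, 0, -0.0034, 0, 0, -0.2, 255], [0, 0, -0.004, 0, 0, -0.25, 255], [0, 0, -0.0046, 0, 0, -0.3, 255], [0, 0, -0.0046, 0, 0, -0.3, 255]])

```text
time: 4.3
position: [0.6153, 0.1855, 0.1473]
orientation: [0.215, -0.159, 0.963, -0.029]
wrist_force: [-0.4, 0.1, 3.6]
gripper_width: 0.056
grasp_force: 63.7
```

Request:
drive_tool(motion=[[0, 0, -0.0006, 0, 0, -0.05, 255], [0, 0, -0.0012, 0, 0, -0.1, 255], [0, 0, -0.0018, 0, 0, -0.15, 255], [0, 0, -0.0024, 0, 0, -0.2, 255], [0, 0, -0.003, 0, 0, -0.25, 255], [0, 0, -0.0036, 0, 0, -0.3, 255], [0, 0, -0.0042, 0, 0, -0.34, 255], [0, 0, -0.0042, 0, 0, -0.34, 255]])

```text
time: 5.1
position: [0.6129, 0.1852, 0.1501]
orientation: [0.206, -0.319, 0.923, -0.065]
wrist_force: [0.4, -0.3, -0.6]
gripper_width: 0.0563
grasp_force: 63.5
```

Run:
```python
from h import *
s=status.get_state();print(s['joints'].round(2),s['torque'],s['wrist_force'])
a=snap('scene','s2.png');crop(a,305,175,385,285,5,'c2.png')
```

```text
[ 0.15  0.3   1.82 -0.09  0.6  -2.03] [-0.01525757  0.26740798  0.02080195] [ 0.38871762 -0.34669204 -0.5651375 ]
```

View pics/c2.png

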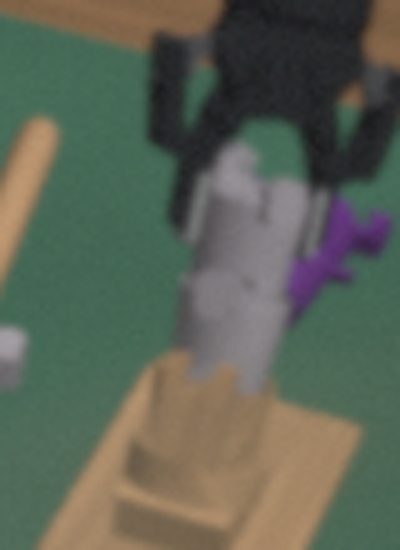

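The hooks have turned with the hand (near hook now at 235,165 in the crop) and the lower cup sits unmoved (its rim at 185,280). Now draw straight out a little and watch the force.

Request:
drive_tool(motion=[[0, 0, -0.003, 0, 0, 0, 255], [0, 0, -0.006, 0, 0, 0, 255], [0, 0, -0.009, 0, 0, 0, 255], [0, 0, -0.012, 0, 0, 0, 255], [0, 0, -0.012, 0, 0, 0, 255]])

```text
time: 5.65
position: [0.6083, 0.1853, 0.1621]
orientation: [0.207, -0.32, 0.922, -0.065]
wrist_force: [-0.8, 0.6, -0.8]
gripper_width: 0.056
grasp_force: 63.5
```

Run:
```python
from h import *
a=snap('scene','s3.png');b=snap('top','t3.png')
o=np.zeros((550,800,3),np.uint8)
o[:,:400]=cv2.resize(a[175:285,305:385,::-1],None,fx=5,fy=5,interpolation=cv2.INTER_CUBIC);
A=cv2.resize(cv2.imread('pics/s0.png')[175:285,305:385],None,fx=5,fy=5,interpolation=cv2.INTER_CUBIC)
o[:,400:]=A;cv2.imwrite('pics/c3.png',o)
```

```text
(no output)
```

View pics/c3.png

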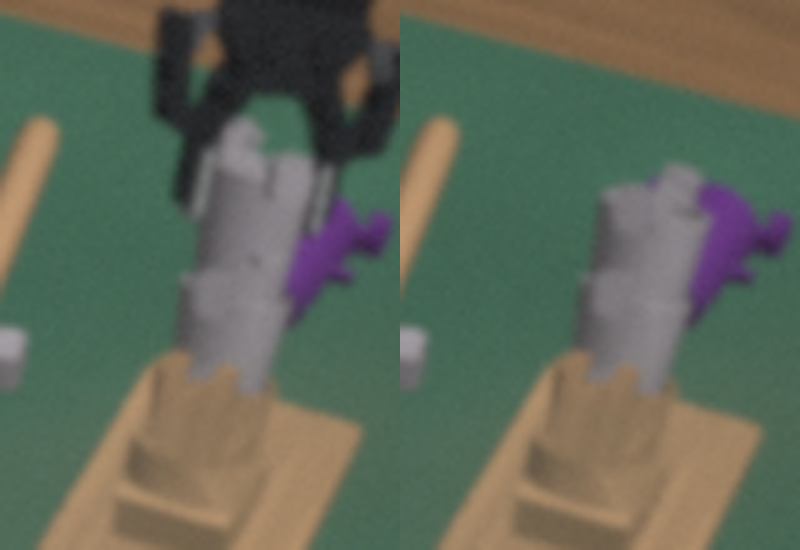

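The lower cup is identical before and after (rim at 185,280), and the top cup has come up free. Draw it straight out.

Request:
drive_tool(motion=[[0, 0, -0.006, 0, 0, 0, 255], [0, 0, -0.012, 0, 0, 0, 255], [0, 0, -0.018, 0, 0, 0, 255], [0, 0, -0.025, 0, 0, 0, 255], [0, 0, -0.032, 0, 0, 0, 255], [0, 0, -0.04, 0, 0, 0, 255], [0, 0, -0.05, 0, 0, 0, 255], [0, 0, -0.06, 0, 0, 0, 255], [0, 0, -0.075, 0, 0, 0, 255], [0, 0, -0.09, 0, 0, 0, 255], [0, 0, -0.105, 0, 0, 0, 255], [0, 0, -0.11, 0, 0, 0, 255], [0, 0, -0.11, 0, 0, 0, 255]])

```text
time: 7.05
position: [0.5618, 0.1841, 0.2624]
orientation: [0.207, -0.32, 0.922, -0.065]
wrist_force: [-0.3, -0.6, -1.3]
gripper_width: 0.0558
grasp_force: 63.6
```

Run:
```python
from h import *
s=status.get_state();print(s['joints'].round(2))
# tool down, yaw as convenient: keep tool-y yaw ~2.24-? choose yaw 1.6
a=snap('scene','s4.png');b=snap('top','t4.png')
q=s['orientation'];M=R.from_quat([q[1],q[2],q[3],q[0]]).as_matrix();print(M.round(3))
PAN=np.array([.622,-.159,.042])
y=1.571;Rd=np.c_[[-np.sin(y),np.cos(y),0],[np.cos(y),np.sin(y),0],[0,0,-1.]]
print(np.linalg.det(Rd),delta(PAN+[0,0,.20],Rd))
o=np.zeros((550,800,3),np.uint8)
o[:500,:400]=cv2.resize(a[150:275,295:395,::-1],None,fx=4,fy=4,interpolation=cv2.INTER_CUBIC)
o[:400,400:]=cv2.resize(b[160:260,270:370,::-1],None,fx=4,fy=4,interpolation=cv2.INTER_CUBIC)
t=np.linspace(0,6.283,50)
im=o[:400,400:].copy();draw(im,'top',[PAN+np.c_[.065*np.cos(t),.065*np.sin(t),0*t]],(270,160),4,(0,0,255));o[:400,400:]=im
cv2.imwrite('pics/c4.png',o)
```

```text
[ 0.16  0.09  1.77 -0.08  0.84 -2.04]
[[-0.71  -0.563  0.424]
 [-0.617  0.787  0.012]
 [-0.341 -0.253 -0.905]]
0.9999999999999999 (array([ 0.1748, -0.2992,  0.0386]), array([-0.134 ,  0.4231,  0.6563]))
```

View pics/c4.png

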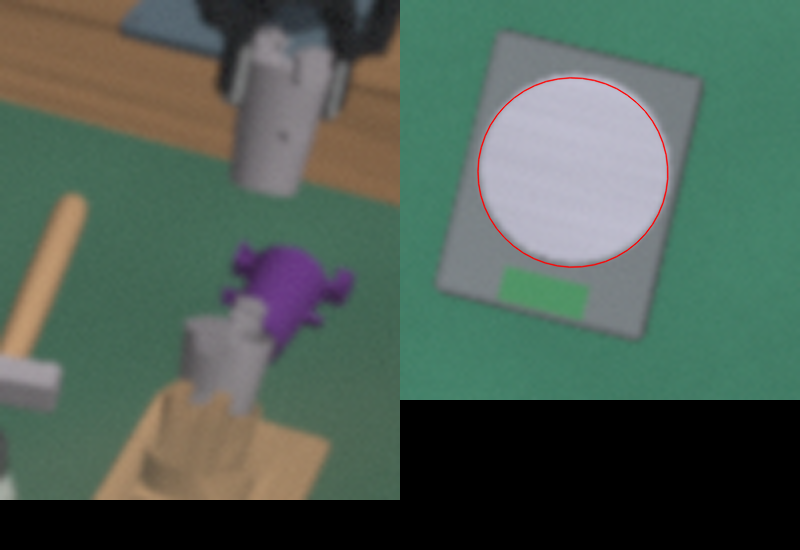

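The top cup is out and held straight. The lower cup still sits in the stand (crop 225,365), and the pan circle fits at (0.624,-0.159). Moving above the pan and bringing the cup upright.

Request:
drive_tool(motion=[[0.012, -0.02, 0.002, -0.008, 0.026, 0.04, 255], [0.029, -0.05, 0.006, -0.022, 0.07, 0.109, 255], [0.047, -0.08, 0.01, -0.036, 0.113, 0.175, 255], [0.064, -0.11, 0.014, -0.049, 0.155, 0.241, 255], [0.082, -0.14, 0.018, -0.063, 0.198, 0.307, 255], [0.099, -0.17, 0.022, -0.076, 0.24, 0.373, 255], [0.117, -0.2, 0.026, -0.09, 0.283, 0.439, 255], [0.134, -0.23, 0.03, -0.103, 0.325, 0.505, 255], [0.152, -0.26, 0.034, -0.116, 0.368, 0.57, 255], [0.163, -0.28, 0.036, -0.125, 0.396, 0.614, 255], [0.171, -0.293, 0.038, -0.131, 0.414, 0.643, 255], [0.1748, -0.2992, 0.0386, -0.134, 0.4231, 0.6563, 255], [0.1748, -0.2992, 0.0386, -0.134, 0.4231, 0.6563, 255], [0.1748, -0.2992, 0.0386, -0.134, 0.4231, 0.6563, 255]])

```text
time: 8.55
position: [0.622, -0.1582, 0.2418]
orientation: [-0.0, -0.0, 1.0, 0.0]
wrist_force: [-0.8, -0.2, -1.6]
gripper_width: 0.0562
grasp_force: 63.7
```

Run:
```python
from h import *
a=snap('scene','s5.png');b=snap('top','t5.png')
y=1.571;Rd=np.c_[[-np.sin(y),np.cos(y),0],[np.cos(y),np.sin(y),0],[0,0,-1.]]
s=status.get_state();print(s['joints'].round(2));tp=s['position'];print(tp,delta([.624,-.159,.105],Rd))
mid=tp-[0,0,.0146]
A=cv2.resize(a[140:260,180:300,::-1],None,fx=5,fy=5,interpolation=cv2.INTER_CUBIC)
draw(A,'scene',cuplines(np.eye(3),mid),(180,140),5,(0,255,255));cv2.imwrite('pics/c5.png',A)
```

```text
[-0.42  0.42  1.3   0.    1.42 -1.99]
[ 0.62202196 -0.157721    0.24242353] (array([-0.0019, -0.0013,  0.1374]), array([0.0003, 0.0007, 0.0016]))
```

View pics/c5.png

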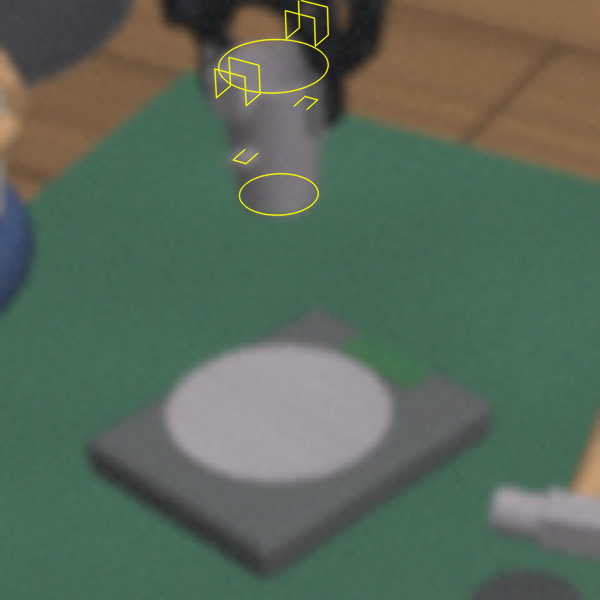

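The cup hangs upright. Its foot ellipse matches the model (crop 279,194), so the foot is about 55 mm below the TCP and contact should come near TCP z 0.097. Lower to just above that first.

Request:
drive_tool(motion=[[-0.002, -0.001, 0.02, 0, 0.001, 0.001, 255], [-0.002, -0.001, 0.05, 0, 0.001, 0.001, 255], [-0.002, -0.001, 0.08, 0, 0.001, 0.001, 255], [-0.002, -0.001, 0.1, 0, 0.001, 0.001, 255], [-0.002, -0.001, 0.115, 0, 0.001, 0.001, 255], [-0.002, -0.001, 0.126, 0, 0.001, 0.001, 255], [-0.002, -0.001, 0.133, 0, 0.001, 0.001, 255], [-0.002, -0.001, 0.137, 0, 0.001, 0.001, 255], [-0.002, -0.001, 0.137, 0, 0.001, 0.001, 255], [-0.002, -0.001, 0.137, 0, 0.001, 0.001, 255]])

```text
time: 9.65
position: [0.6247, -0.1601, 0.1061]
orientation: [0.0, 0.0, 1.0, -0.0]
wrist_force: [0.3, 0.6, -0.6]
gripper_width: 0.0558
grasp_force: 63.7
```

Request:
drive_tool(motion=[[0, 0, 0.002, 0, 0, 0, 255], [0, 0, 0.004, 0, 0, 0, 255], [0, 0, 0.005, 0, 0, 0, 255], [0, 0, 0.006, 0, 0, 0, 255], [0, 0, 0.006, 0, 0, 0, 255], [0, 0, 0.006, 0, 0, 0, 255]])

```text
time: 10.25
position: [0.6242, -0.1599, 0.0992]
orientation: [-0.0, 0.0, 1.0, 0.0]
wrist_force: [0.5, -0.4, -0.5]
gripper_width: 0.0562
grasp_force: 63.7
```

Request:
drive_tool(motion=[[0, 0, 0.0005, 0, 0, 0, 255], [0, 0, 0.001, 0, 0, 0, 255], [0, 0, 0.0015, 0, 0, 0, 255], [0, 0, 0.002, 0, 0, 0, 255], [0, 0, 0.002, 0, 0, 0, 255], [0, 0, 0.002, 0, 0, 0, 255]])

```text
time: 10.85
position: [0.6245, -0.1599, 0.0977]
orientation: [0.0, 0.0, 1.0, -0.0]
wrist_force: [0.3, 1.9, 2.9]
gripper_width: 0.0563
grasp_force: 63.9
```

Request:
drive_tool(motion=[[0, 0, 0.0003, 0, 0, 0, 255], [0, 0, 0.0006, 0, 0, 0, 255], [0, 0, 0.0006, 0, 0, 0, 255], [0, 0, 0.0006, 0, 0, 0, 255]])

```text
time: 11.25
position: [0.6248, -0.1599, 0.0977]
orientation: [0.0, 0.0, 1.0, -0.0]
wrist_force: [-0.6, 1.1, 6.2]
gripper_width: 0.056
grasp_force: 64.2
```

The force rose to about 6 N without the TCP going lower, so the cup is on the pan. Release it.

Request:
drive_tool(motion=[[0, 0, 0, 0, 0, 0, 85], [0, 0, 0, 0, 0, 0, 75], [0, 0, 0, 0, 0, 0, 65], [0, 0, 0, 0, 0, 0, 50], [0, 0, 0, 0, 0, 0, 30], [0, 0, 0, 0, 0, 0, 0], [0, 0, 0, 0, 0, 0, 0], [0, 0, 0, 0, 0, 0, 0], [0, 0, 0, 0, 0, 0, 0]])

```text
time: 12.15
position: [0.6243, -0.16, 0.0967]
orientation: [-0.0, 0.0, 1.0, 0.0]
wrist_force: [0.2, 0.3, -0.5]
gripper_width: 0.0855
grasp_force: 0.0
```

Request:
drive_tool(motion=[[0, 0, -0.01, 0, 0, 0, 0], [0, 0, -0.02, 0, 0, 0, 0], [0, 0, -0.035, 0, 0, 0, 0], [0, 0, -0.055, 0, 0, 0, 0], [0, 0, -0.085, 0, 0, 0, 0], [0, 0, -0.12, 0, 0, 0, 0], [0, 0, -0.16, 0, 0, 0, 0], [0.05, 0, -0.2, 0, 0, 0, 0], [0.1, 0, -0.2, 0, 0, 0, 0], [0.15, 0, -0.2, 0, 0, 0, 0], [0.2, 0, -0.2, 0, 0, 0, 0], [0.2, 0, -0.2, 0, 0, 0, 0], [0.2, 0, -0.2, 0, 0, 0, 0]])

```text
time: 13.45
position: [0.4234, -0.1598, 0.2985]
orientation: [0.001, 0.001, 1.0, -0.001]
wrist_force: [0.7, -0.5, 0.3]
gripper_width: 0.0854
grasp_force: 0.0
```

Run:
```python
from h import *
a=snap('scene','s6.png');b=snap('top','t6.png')
o=np.zeros((520,800,3),np.uint8)
o[:480,:400]=cv2.resize(a[170:290,180:280,::-1],None,fx=4,fy=4,interpolation=cv2.INTER_CUBIC)
o[:400,400:]=cv2.resize(b[160:260,270:370,::-1],None,fx=4,fy=4,interpolation=cv2.INTER_CUBIC)
cv2.imwrite('pics/c6.png',o)
# change vs start, stand/bystander regions
a0=cv2.imread('pics/s0.png')[:,:,::-1];b0=cv2.imread('pics/t0.png')[:,:,::-1]
for n,x,y,(u0,u1,v0,v1) in(('lowcup',a,a0,(335,375,232,260)),('plate',a,a0,(315,380,255,300)),('jar',a,a0,(265,305,250,295)),('drum',a,a0,(100,190,110,210)),('hammer',b,b0,(230,272,200,295))):
    print(n,np.abs(x[v0:v1,u0:u1].astype(int)-y[v0:v1,u0:u1]).mean().round(1))
```

```text
lowcup 2.3
plate 2.1
jar 1.9
drum 2.1
hammer 1.7
```

View pics/c6.png

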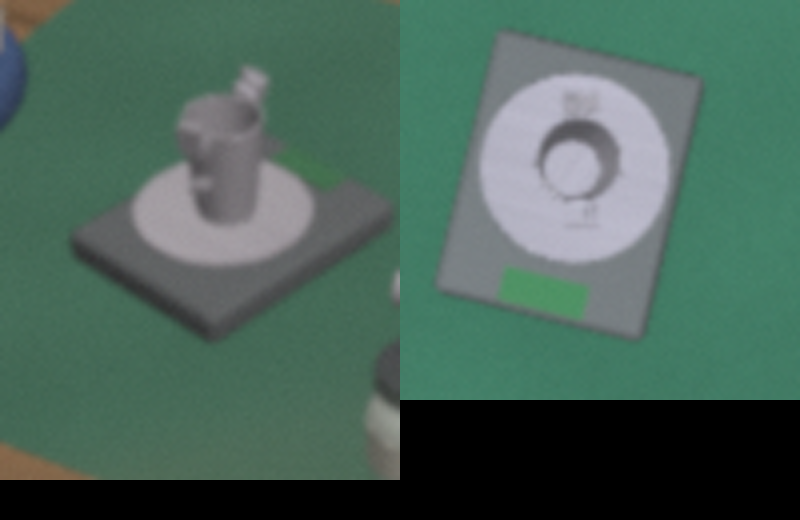

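The cup stands upright and centred on the pan: its foot is at (572,168) in the top crop, and so is the pan's centre. The lower cup, jar, drum and hammer show no change, so I'm handing in.

```bash
python3 -c "
from cell import job;print(job.finish_job())"
```

```text
the job is handed in; nothing more can be done
None
```

The top cup was twisted free and is standing upright in the middle of the scale's pan, released; the lower cup, drum, jar and hammer look unmoved in the final pictures, and the job was handed in at about 13.6 s.

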